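# Sift the pickling onions from the cooking onions, then hang up the sieve

## Task

The red-handled sieve holds two big brown cooking onions and four small white pickling onions. Carry it over the roasting tin and sift it there, keeping it roughly level, until all the small onions have dropped through into the tin and only the big ones are left; then gently hang the sieve by its wire handle, big onions still in it, on the hook stand, so that it hangs freely. Do not disturb the red cup and the pepper tin behind the tin.

Things in the scene. Friction and masses are not known exactly. Their poses are not given: they have to be found in the camera images.
- sieve: Open rectangular sheet-steel sieve, outside 156 mm (its x) by 170 mm (its y), rim 66 mm high, four 6 mm feet, 0.35 kg (about 0.63 kg loaded; varies by 25 percent). Origin: centre of the underside at the feet, z up. Quick shakes along its y (40 to 60 mm strokes at about 0.3 m/s or more) make the small onions slide into the slots; if a big onion bars the way, shake on, or along x as well
- sieve_floor (a point): Middle of the sieve floor's top face, 9 mm above the sieve's origin; axes as the sieve. Two slots run along x, 150 mm long and 38 mm wide, centred at y = +43 and -43 mm; between them a solid strip 44 mm wide with a rounded 2 mm ridge along each edge, and a 22 mm strip along either side wall. The small onions stand on the middle strip (friction about 0.35) and stay while the sieve moves softly.
- bail (a joint): Hinge of the wire handle (bail) about the sieve's y axis, 54 mm above the sieve's origin. 0 = upright, negative = leaning to the sieve's -x side (robot side), limits -1.1 and 1.1 rad. Friction (0.12 N m) holds it where it is put. A firm grip on the tab also resists turning: if gripped while leaning and just lifted, the sieve hangs tilted, so set it upright first and grip afresh
- bail_tab (a point): Centre of the red grip tab on top of the handle: 36 mm wide along the sieve's y, 18 mm thick, 44 mm long away from the hinge; 131 mm from the hinge, so 185 mm above the sieve's underside when upright. Its z axis points away from the hinge.
- bail_bar (a point): Middle of the handle's straight top bar: round, 8 mm diameter, 120 mm long along the sieve's y, 105 mm from the hinge (26 mm below the tab's centre), 159 mm above the sieve's underside when upright. The hook goes under it here. From its ends the handle's sides run out and down to 89 mm either side of the middle
- onion_1: large brown cooking onion, 62 mm diameter, 58 mm tall, about 0.1 kg, wider than the slots; starts in the sieve, seated in one of the slots; origin at the centre of its flat root end, z towards the neck
- onion_2: large brown cooking onion, 62 mm diameter, 58 mm tall, about 0.1 kg, wider than the slots; starts in the sieve, seated in one of the slots; origin at the centre of its flat root end, z towards the neck
- baby_1: small white pickling onion, 30 mm diameter, 28 mm tall, about 0.02 kg, passes a slot in any attitude; starts standing on the middle strip of the sieve floor; origin at the centre of its flat root end, z towards its tip
- baby_2: small white pickling onion, 30 mm diameter, 28 mm tall, about 0.02 kg, passes a slot in any attitude; starts standing on the middle strip of the sieve floor; origin at the centre of its flat root end, z towards its tip
- baby_3: small white pickling onion, 30 mm diameter, 28 mm tall, about 0.02 kg, passes a slot in any attitude; starts standing on the middle strip of the sieve floor; origin at the centre of its flat root end, z towards its tip
- baby_4: small white pickling onion, 30 mm diameter, 28 mm tall, about 0.02 kg, passes a slot in any attitude; starts standing on the middle strip of the sieve floor; origin at the centre of its flat root end, z towards its tip
- tin: Dark roasting tin, loose, 0.9 kg, 200 mm (its x) by 250 mm (its y), 45 mm high, walls 4 mm, small wire handles at its y ends reaching 145 mm from the middle. Origin: centre of the underside, z up.
- hook_stand: Fixed stand: wooden base 12 mm thick (x -40 to +130 mm, y -65 to +65 mm), a steel post of 16 mm diameter at x = +115 mm, 248 mm high, and from its top one round steel hook, 10 mm thick, reaching back to -x, open upwards. Origin: on the worktop under the hollow of the hook, z up; x points from the hollow to the post
- hook (a point): Where the middle of the handle's top bar lies when hung in the hollow: 245 mm above the worktop; axes as the stand. The hook's upturned nose is 30 mm off at -x and rises to 20 mm above this point (12 mm thick); towards the post the hook stays within 8 mm above it. The handle's sides reach down to the rim, so bring the bar from the -x side, along the stand's y, over the nose, and let it down
- pepper_tin: grey pepper tin, 41 mm diameter, 51 mm high, loose, a bystander; origin under its centre
- cup_red: small red cup, 58 mm high, 80 mm over its handle, loose, a bystander; origin underneath
Not all that is in view belongs to the job. Leave any yellow look-alike of the onion_2 alone.

How it is judged:
By the outcome, as a careful person would: the job done as asked, in the order asked, and still so for the second after the job is handed in, with the robot touching nothing.
It also fails if it takes over 72 s, if anything falls off the work surface, if the arm or the gripper's body presses on something with over 40 N, if the wrist force passes 120 N, or if a joint passes its speed limit or range.

## Robot

A 6-joint arm with a two-finger parallel gripper is mounted at the origin on a cart in front of the work surface, level with it; the furniture and walls round the work are solid. World frame = base frame: x ahead of the robot, y to its left, z up, the work surface at z = 0. Lengths are in m, angles in rad, forces in N, time in s.
With the tool pointing down it reaches from about 0.3 to 0.775 m from the base axis. Payload 14.6 kg.
Tool frame: the origin (TCP) lies on the centre line of the jaws, within the pads' length; the fingertips stand 19 mm ahead of it and the grasp point (between the pads) is the TCP (arm.nose_length is the distance from the TCP to the fingertips, in m); z points along the fingers, y is the line along which they close (so a half turn about z gives the same grasp; the last joint's range is limited). The gripper opens to 85 mm and grips with 20 to 120 N. Pads are 22 mm wide; open, the fingers measure 114 mm over their backs; the gripper's body (76 mm by 85 mm) begins 54 mm behind the grasp point. The pads swing forward as they close: fully open they stand 13 mm farther back than shut.
Start: joints at [1.085, 0.3, 1.521, -0, 1.321, -0.067], TCP at [0.224, 0.502, 0.25] pointing down, gripper open.
Joint ranges: [-3.03, 3.03], [-0.79, 2.21], [0.23, 2.52], [-1.04, 4.18], [0, 3.07], [-2.55, 2.55]. Speed limits (rad/s): [2.22, 2.22, 2.57, 3.14, 3.14, 3.14].

## Interface

Orientations are given as a rotation vector (axis times angle).
In Python, from cell import arm, optics gives the robot as it stands. The module is installed in compiled form; this text tells all that it offers.
- The arm moves only by the tool send_rows, never from a script. Its argument "motion" is a list that holds one entry, the list of rows, each a list of 5 numbers: the shift along the tool's x, y, z in m, then the turn about the tool's z in rad, then the opening, from 0 (shut) to 1 (fully open). In form: [[[dx, dy, dz, turn, jaw], ...]]. A call has 1 to 10 rows; each row shifts and turns the commanded pose from where the row before left it, along the tool's axes as they then stand; what a row does not reach is not made up. A row lasts 1/8 s, in which the tool goes at most 62.5 mm and 10.7 degrees, less where a joint would pass 70% of its speed; a pose out of reach is approached as far as the arm can. A call is refused whole if a number of a shift passes 0.0625 or a number of a turn 0.188, either way. A call with a gripper value outside its range is refused whole. The fingers move at their own pace and stop on an object; "grip_force" is the grip in N (left out, the last holds). Time passes only in rows, so rows that do not move let the fingers close. It gives the time, the measured TCP pose, the force, the opening and the grip force at its end, in the units of the state.
- arm.get_state(): the state, without advancing time (a new reading comes with each control period).
- optics.get_image(name): name is "side" or "top"; returns (picture, depth): 480x640x3 uint8, blue, green, red; 480x640 float32, m along the optical axis (not along the pixel's ray), 0 where there is no reading.
- optics.camera_model(name): a dict with "intrinsics" (3x3 intrinsics, pixels), "T" (4x4, takes a point from camera to world coordinates). Camera axes: x right, y up, looking along -z (the intrinsics and any distortion apply to the point x, -y, -z); pixel columns grow to the right and rows downward; lengths in m; the calibration is good to about 2 mm. A picture is of the moment at which its call begins. camera_model takes no time and is no camera call.
- arm.close_job(): hands the job in; it is judged then, once.
The state is a dict: "time": time; "q": joint angles; "dq": joint speeds; "joint_efforts": joint torques, N m; "position": TCP position; "ee_rot": TCP orientation; "ft_force": force on the tool from outside, world axes, zero at the start; "torque": the same for the moment, N m; "gripper_width": opening from 0.0 (shut) to 1.0 (fully open); "grasp_force": force on a finger pad.
Only numpy, scipy, OpenCV 4.12 (cv2) and the standard library are available. Lean on these libraries where they do the work, as an engineer would, in place of code of your own. Each camera call takes 0.05 s, during which the arm holds its last target. There are 200 camera calls.

## Working session

There is one attempt and no reset: what is moved stays moved. The work goes in short steps, Python scripts to look and compute and a tool call to move; the robot and the scene stay as the last step left them, time stands still between calls to the robot, and variables do not carry over. Pictures are saved under pics/ and viewed, at most 10 in all, crops included, and the job is handed in when it is done.

Besides the shell and the picture viewer there is one more tool, called as name([rows], argument=value, ...), one row to a line, values as JSON. send_rows: Moves the arm, as the interface text tells. Its arguments: {"type":"object","properties":{"motion":{"type":"array","items":{"type":"array","items":{"type":"array","items":{"type":"number"}}}},"grip_force":{"type":"number"}},"required":["motion"]}

```bash
mkdir -p pics; cat > h.py <<'E'
import numpy as np, cv2
from cell import arm, optics
def cloud(n):
    im,d=optics.get_image(n); m=optics.camera_model(n); K=np.array(m["intrinsics"]);T=np.array(m["T"])
    v,u=np.mgrid[0:480,0:640]
    p=np.stack([(u-K[0,2])/K[0,0]*d,-(v-K[1,2])/K[1,1]*d,-d],-1)
    return im,d,p@T[:3,:3].T+T[:3,3]
E
python3 - <<'E'
from h import *
a,d,P=cloud("side"); cv2.imwrite("pics/s0.png",a); np.save("s0.npy",P)
b,d2,P2=cloud("top"); cv2.imwrite("pics/t0.png",b); np.save("t0.npy",P2)
for n in("side","top"):
    m=optics.camera_model(n);print(n,m)
s=arm.get_state();print(s)
E
```

```text
side {'intrinsics': array([[535.6067316 ,   0.        , 312.68149371],
       [  0.        , 535.6067316 , 236.1051002 ],
       [  0.        ,   0.        ,   1.        ]]), 'T': array([[ 0.75387283,  0.29147659, -0.58882693, -0.28453005],
       [-0.6570165 ,  0.33751221, -0.67410298, -1.01559936],
       [ 0.00225104,  0.89505693,  0.44594621,  0.76250913],
       [ 0.        ,  0.        ,  0.        ,  1.        ]])}
top {'intrinsics': array([[457.73343221,   0.        , 321.44932123],
       [  0.        , 457.73343221, 241.51424334],
       [  0.        ,   0.        ,   1.        ]]), 'T': array([[ 3.08149162e-03,  9.93011761e-01, -1.17975194e-01,
         4.16253158e-01],
       [-9.99767568e-01,  5.41882775e-04, -2.15526614e-02,
        -9.01939801e-02],
       [-2.13381175e-02,  1.18014187e-01,  9.92782623e-01,
         1.44320127e+00],
       [ 0.00000000e+00,  0.00000000e+00,  0.00000000e+00,
         1.00000000e+00]])}
{'time': 0.1, 'q': array([ 1.08543298e+00,  3.00410330e-01,  1.52154929e+00,  1.84252054e-05,
        1.32068584e+00, -6.65774080e-02]), 'dq': array([ 0.00029422, -0.00234851, -0.00197879,  0.00076276,  0.00010915,
       -0.00018464]), 'joint_efforts': array([ 1.90802872e-03, -5.44372916e+01, -3.62371337e+01, -6.39403470e-05,
        3.03785448e-03, -1.94504577e-05]), 'position': array([0.22355362, 0.50230114, 0.24976808]), 'ee_rot': array([-6.52974566e-01, -3.07267243e+00,  1.58337375e-03]), 'ft_force': array([0.14676399, 0.23358067, 0.46027136]), 'torque': array([ 0.00925095, -0.01489338, -0.03655658]), 'grasp_force': 0.0, 'gripper_width': 1.0000041165448799}
```

View pics/s0.png

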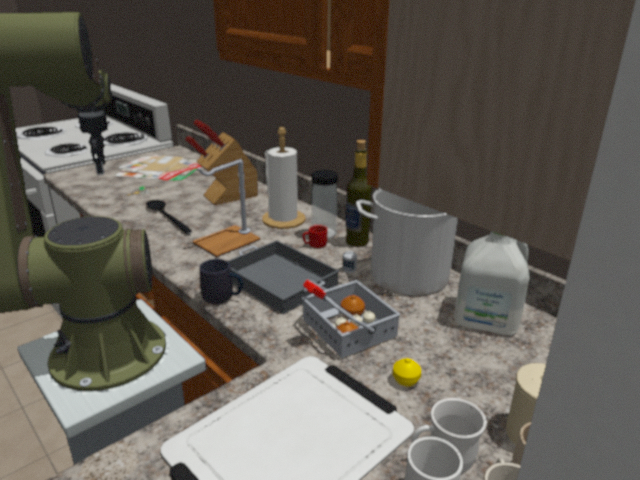

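View pics/t0.png

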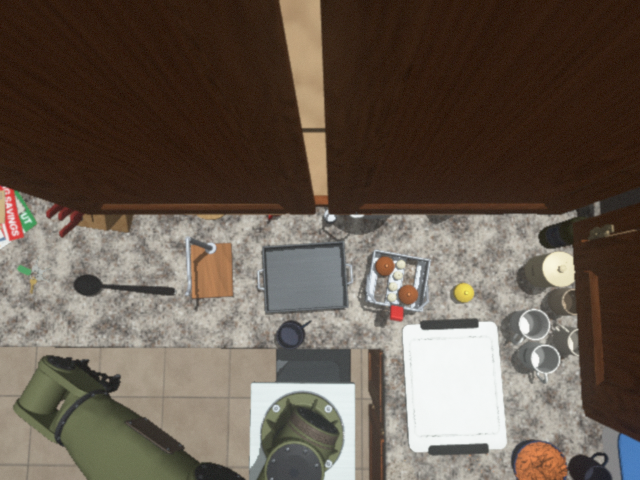

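The side view shows the sieve at (350,318) with its red tab at (315,288), the tin at (280,272), and the hook stand with its board at (225,240) and post at (243,195). The red cup is at (317,236), the pepper tin at (348,260) and the yellow look-alike at (407,372), which I leave alone. In the top view the sieve is at (397,280), its tab at (397,312), the tin at (305,277), the stand at (211,265) and a dark mug at (291,333).

```bash
python3 - <<'E'
from h import *
a=cv2.imread("pics/s0.png");b=cv2.imread("pics/t0.png");P=np.load("s0.npy");Q=np.load("t0.npy")
def rep(n,m,X):
    p=X[m];p=p[np.isfinite(p).all(1)]
    print(n,len(p),p.mean(0).round(3),p.min(0).round(3),p.max(0).round(3))
def red(im): 
    i=im.astype(int); return (i[...,2]>130)&(i[...,1]<50)&(i[...,0]<50)
for n,im,X,r in(("side",a,P,(280,300,270,335)),("top",b,Q,(300,325,380,410))):
    m=np.zeros((480,640),bool);m[r[0]:r[1],r[2]:r[3]]=1
    rep("tab "+n,m&red(im),X)
def box(n,X,lo,hi,roi):
    m=np.zeros((480,640),bool);m[roi[0]:roi[1],roi[2]:roi[3]]=1
    m&=(X[...,2]>lo)&(X[...,2]<hi); rep(n,m,X)
    p=X[m][:,:2].astype(np.float32); print("  rect",cv2.minAreaRect(p*1000))
box("sieve rim top",Q,.052,.08,(240,320,355,440))
box("tin rim",Q,.035,.06,(235,320,262,348))
box("tin w handles",Q,.02,.06,(235,317,255,356))
box("board",Q,.006,.02,(235,305,186,240))
box("hook top",Q,.2,.3,(225,280,175,240))
box("hook side",P,.2,.3,(150,240,190,260))
box("post side",P,.05,.2,(150,240,235,252))
box("mug",Q,.05,.2,(320,350,270,312))
box("mug side",P,.01,.2,(262,300,202,240))
box("pepper",P,.02,.08,(250,275,340,357))
box("cup",P,.02,.08,(226,248,304,328))
S=cv2.resize(a[140:360,180:420],(800,733));cv2.imwrite("pics/s0c.png",S[:600])
S=cv2.resize(b[200:350,180:450],(800,444),interpolation=cv2.INTER_CUBIC);cv2.imwrite("pics/t0c.png",S)
E
```

```text
tab side 103 [ 0.357 -0.279  0.154] [ 0.346 -0.293  0.133] [ 0.38  -0.258  0.162]<stdin>:5: RuntimeWarning: Mean of empty slice.
  ret = um.true_divide(
Traceback (most recent call last):
ValueError: zero-size array to reduction operation minimum which has no identity
```

```bash
python3 - <<'E'
from h import *
a=cv2.imread("pics/s0.png");b=cv2.imread("pics/t0.png");P=np.load("s0.npy");Q=np.load("t0.npy")
def rep(n,m,X):
    p=X[m];p=p[np.isfinite(p).all(1)]
    if len(p)==0: print(n,"none");return
    print(n,len(p),p.mean(0).round(3),p.min(0).round(3),p.max(0).round(3))
def red(im): 
    i=im.astype(int); return (i[...,2]>110)&(i[...,1]*2<i[...,2])&(i[...,0]*2<i[...,2])
for n,im,X,r in(("side",a,P,(280,300,270,335)),("top",b,Q,(305,325,386,410))):
    m=np.zeros((480,640),bool);m[r[0]:r[1],r[2]:r[3]]=1
    rep("tab "+n,m&red(im),X)
def box(n,X,lo,hi,roi):
    m=np.zeros((480,640),bool);m[roi[0]:roi[1],roi[2]:roi[3]]=1
    m&=(X[...,2]>lo)&(X[...,2]<hi); rep(n,m,X)
    p=X[m][:,:2].astype(np.float32)
    if len(p):print("  rect",cv2.minAreaRect(p*1000))
print("depth zeros top",(Q[...,2]>1.4).mean(), Q[280,210],Q[290,300],Q[262,372])
box("sieve rim top",Q,.052,.08,(240,320,355,440))
box("tin rim",Q,.035,.06,(235,320,262,348))
box("tin w handles",Q,.02,.06,(235,317,255,356))
box("board",Q,.006,.02,(235,305,186,240))
box("hook top",Q,.2,.3,(225,280,175,240))
box("hook side",P,.2,.3,(150,240,190,260))
box("post side",P,.05,.2,(150,240,235,252))
box("mug",Q,.05,.2,(320,350,270,312))
box("mug side",P,.01,.2,(262,300,202,240))
box("pepper",P,.02,.08,(250,275,340,357))
box("cup",P,.02,.08,(226,248,304,328))
S=cv2.resize(a[140:360,180:420],(800,733));cv2.imwrite("pics/s0c.png",S[:600])
S=cv2.resize(b[200:350,180:450],(800,444),interpolation=cv2.INTER_CUBIC);cv2.imwrite("pics/t0c.png",S)
E
```

```text
tab side 167 [ 0.362 -0.277  0.149] [ 0.345 -0.294  0.003] [ 0.533 -0.061  0.162]
tab top 165 [ 0.37  -0.271  0.152] [ 0.35  -0.289  0.134] [ 0.389 -0.253  0.166]
depth zeros top 0.004029947916666667 [0.46479996 0.29107596 0.00765779] [0.43436195 0.007679   0.00500781] [ 0.51806288 -0.21268907  0.06445807]
sieve rim top 476 [ 0.481 -0.295  0.065] [ 0.373 -0.386  0.052] [ 0.557 -0.19   0.08 ]
  rect ((464.8394775390625, -288.63946533203125), (185.19866943359375, 159.11697387695312), 79.61556243896484)
tin rim 643 [ 0.478 -0.003  0.046] [ 0.367 -0.138  0.035] [0.585 0.124 0.057]
  rect ((475.54290771484375, -8.4134521484375), (204.0598907470703, 263.7268981933594), 3.9183690547943115)
tin w handles 853 [ 0.48  -0.001  0.044] [ 0.367 -0.153  0.02 ] [0.585 0.138 0.057]
  rect ((475.5743713378906, -8.872573852539062), (204.0598907470703, 289.9884948730469), 3.9183690547943115)
board 2058 [0.493 0.285 0.012] [0.39  0.204 0.006] [0.604 0.368 0.02 ]
  rect ((498.6393127441406, 286.0048522949219), (161.26220703125, 216.7267608642578), 87.51314544677734)
hook top 206 [0.523 0.288 0.244] [0.459
[... 518 characters left out ...]
9 0.022 0.084] [ 0.264 -0.03   0.051] [0.345 0.07  0.102]
  rect ((312.3316650390625, 25.445518493652344), (78.63859558105469, 99.9231948852539), 67.15740966796875)
mug side 1328 [0.305 0.018 0.057] [ 0.257 -0.03   0.01 ] [0.426 0.113 0.098]
  rect ((334.72772216796875, 61.797447204589844), (184.2788848876953, 97.15277099609375), 56.93937301635742)
pepper 195 [ 0.655 -0.095  0.039] [ 0.638 -0.111  0.02 ] [ 0.681 -0.07   0.051]
  rect ((659.4833374023438, -90.87890625), (41.84090042114258, 41.19206237792969), 9.79862117767334)
cup 342 [0.69 0.08 0.04] [0.651 0.051 0.02 ] [0.741 0.117 0.057]
  rect ((699.7615966796875, 86.827392578125), (82.03267669677734, 64.1891098022461), 24.15526008605957)
```

View pics/t0c.png

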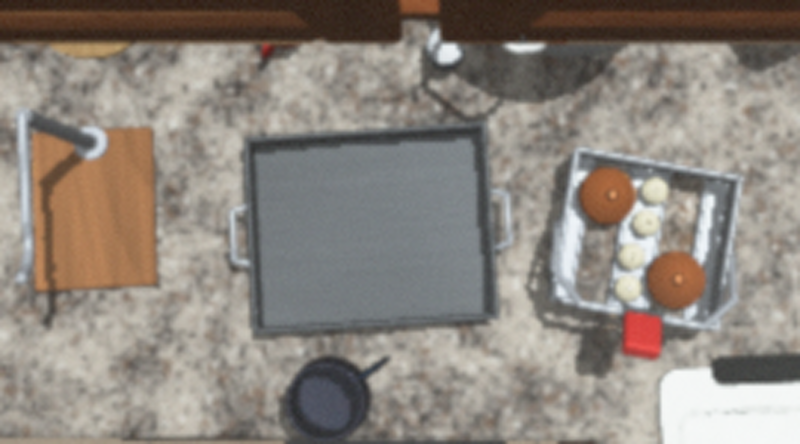

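View pics/s0c.png

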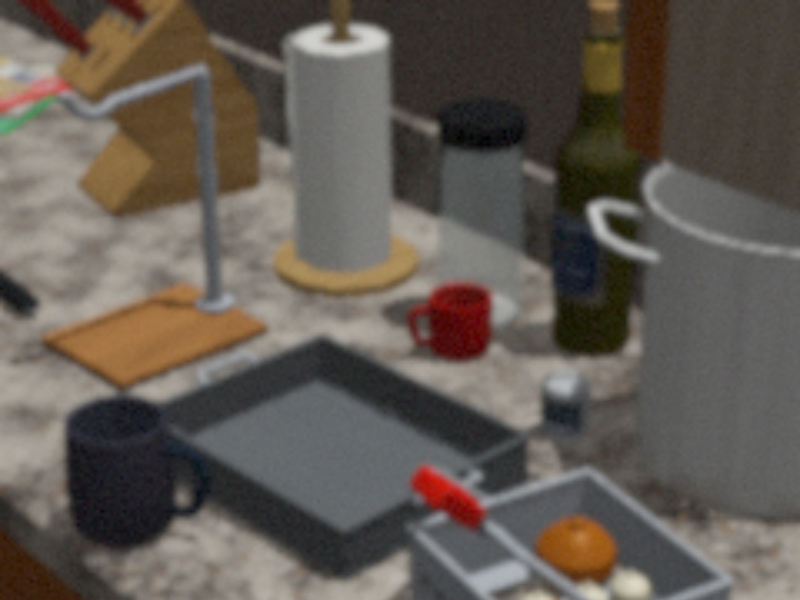

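The crops confirm it: the sieve has two brown onions, four white babies on the middle strip, and a tab leaning to the robot side. The yellow fruit lies outside the sieve, so the brown pair are the ones meant. Next I refine the poses and work out the first rows.

```bash
cat >> h.py <<'E'
from scipy.spatial.transform import Rotation as R
def goto(t,yang,s=None):
    """tool-frame shift and turn to reach TCP t with tool y at world angle yang (deg); shift in CURRENT tool axes"""
    s=s or arm.get_state(); M=R.from_rotvec(s["ee_rot"]).as_matrix()
    cur=np.degrees(np.arctan2(M[1,1],M[0,1])); 
    w=np.array(t)-s["position"]
    print("at",s["position"].round(4),"yang",cur.round(2),"tilt z",M[:,2].round(3),"-> shift",(M.T@w).round(4),"turn",round(-np.radians((yang-cur+180)%360-180),4))
E
python3 - <<'E'
from h import *
P=np.load("s0.npy");Q=np.load("t0.npy")
def pts(X,lo,hi,b): 
    m=(X[...,2]>lo)&(X[...,2]<hi)&(X[...,0]>b[0])&(X[...,0]<b[1])&(X[...,1]>b[2])&(X[...,1]<b[3]);return X[m]
A=np.radians(-10.4)
for a in(-8,-9,-10,-11,-12):
    t=np.radians(a);ex=np.array([np.cos(t),np.sin(t)]);ey=np.array([-ex[1],ex[0]])
    p=np.vstack([pts(Q,.055,.072,(.37,.57,-.4,-.18)),pts(P,.055,.072,(.37,.57,-.4,-.18))])[:,:2]
    x=p@ex;y=p@ey
    f=lambda v:(np.percentile(v,1),np.percentile(v,99))
    (x0,x1),(y0,y1)=f(x),f(y);c=ex*(x0+x1)/2+ey*(y0+y1)/2
    print(a,(x1-x0).round(4),(y1-y0).round(4),c.round(4))
for n,X in(("t",Q),("s",P)):
    h=pts(X,.225,.28,(.38,.62,.25,.32))
    for x in np.arange(.41,.6,.015):
        k=h[(h[:,0]>=x)&(h[:,0]<x+.015)]
        if len(k):print(n,x.round(3),len(k),k.mean(0).round(4),k[:,2].max().round(4))
    print("post",np.median(pts(X,.05,.2,(.52,.62,.25,.32)),0) if len(pts(X,.05,.2,(.52,.62,.25,.32))) else 0)
b=pts(Q,.006,.02,(.38,.62,.2,.37));im=cv2.imread("pics/t0.png").astype(int)
m=(im[...,2]>im[...,0]+35)&(Q[...,2]<.03)&(Q[...,1]>.2)&(Q[...,1]<.37)&(Q[...,0]>.38)&(Q[...,0]<.6)
print("board",cv2.minAreaRect((Q[m][:,:2]*1000).astype(np.float32)))
t=np.radians(-10.4);tab=np.array([.465,-.289])-.155*np.array([np.cos(t),np.sin(t)])
goto([tab[0],tab[1],.25],79.6)
E
```

```text
-8 0.1627 0.1801 [ 0.4621 -0.2907]
-9 0.1609 0.1797 [ 0.4621 -0.2911]
-10 0.1604 0.1793 [ 0.4624 -0.2914]
-11 0.1603 0.1798 [ 0.4624 -0.2915]
-12 0.1616 0.1804 [ 0.4624 -0.2913]
t 0.41 13 [0.4204 0.2825 0.2606] 0.2629
t 0.425 24 [0.4313 0.2826 0.2507] 0.2632
t 0.44 24 [0.4476 0.2833 0.2403] 0.2463
t 0.455 24 [0.4633 0.2849 0.2412] 0.2467
t 0.47 20 [0.4776 0.2854 0.2456] 0.2512
t 0.485 24 [0.492  0.2858 0.2463] 0.2514
t 0.5 22 [0.508  0.2877 0.2476] 0.2523
t 0.515 20 [0.5223 0.2891 0.2478] 0.2543
t 0.53 24 [0.5367 0.289  0.2496] 0.256
t 0.545 26 [0.553  0.2893 0.2488] 0.2561
t 0.56 33 [0.5659 0.2893 0.2453] 0.2579
post [0.56329294 0.28539896 0.13044462]
s 0.41 21 [0.4198 0.2799 0.2531] 0.2611
s 0.425 20 [0.4322 0.2783 0.2406] 0.2496
s 0.44 13 [0.4483 0.2807 0.2354] 0.2396
s 0.455 17 [0.4619 0.2817 0.2382] 0.2454
s 0.47 14 [0.4762 0.2823 0.2408] 0.2452
s 0.485 17 [0.4912 0.2831 0.2424] 0.2476
s 0.5 16 [0.507  0.2837 0.2436] 0.2491
s 0.515 14 [0.5221 0.2854 0.2438] 0.2484
s 0.53 16 [0.5366 0.2855 0.2447] 0.25
s 0.545 26 [0.5548 0.2861 0.241 ] 0.2486
s 0.56 20 [0.5643 0.2848 0.2379] 0.2489
post [0.56057831 0.28557785 0.12591879]
board ((496.05303955078125, 289.5533447265625), (169.47254943847656, 135.4766082763672), 3.28849196434021)
at [0.2236 0.5023 0.2498] yang 66.01 tilt z [-0.001 -0.001 -1.   ] -> shift [-3.917e-01 -6.612e-01  4.000e-04] turn -0.2373
```

send_rows([
  [[-0.031, -0.036, 0, 0, 0], [-0.031, -0.036, 0, 0, 0], [-0.031, -0.036, 0, 0, 0], [-0.031, -0.036, 0, 0, 0], [-0.031, -0.036, 0, 0, 0], [-0.031, -0.036, 0, 0, 0], [-0.031, -0.036, 0, 0, 0], [-0.031, -0.036, 0, 0, 0], [-0.031, -0.036, 0, 0, 0], [-0.031, -0.036, 0, 0, 0]],
])

```text
time: 1.35
position: [0.3606, 0.046, 0.2503]
ee_rot: [0.653, 3.073, 0.0]
ft_force: [1.0, 0.4, 0.5]
gripper_width: 0.002
grasp_force: 0.0
```

send_rows([
  [[-0.01, -0.038, 0, 0, 0], [-0.01, -0.038, 0, 0, 0], [-0.01, -0.038, 0, 0, 0], [-0.01, -0.038, 0, 0, 0], [-0.01, -0.038, 0, 0, 0], [-0.01, -0.038, 0, 0, 0], [-0.01, -0.038, 0, 0, 0], [-0.01, -0.038, 0, 0, 0], [0, 0, 0, -0.12, 0], [0, 0, 0, -0.117, 0]],
])

```text
time: 2.6
position: [0.3096, -0.2631, 0.2499]
ee_rot: [-0.281, -3.128, -0.001]
ft_force: [-0.3, 0.7, 0.1]
gripper_width: -0.004
grasp_force: 0.0
```

```bash
python3 - <<'E'
from h import *
c=np.array([.4623,-.2913]);t=np.radians(-10.5);ex=np.array([np.cos(t),np.sin(t)])
for d,z in((.155,.16),(.021,.16)):
    goto([*(c-d*ex),z],79.5)
print(arm.get_state()["time"])
E
```

```text
at [ 0.3096 -0.2631  0.2499] yang 79.75 tilt z [-0.001  0.001 -1.   ] -> shift [-0.0003  0.      0.0899] turn 0.0043
at [ 0.3096 -0.2631  0.2499] yang 79.75 tilt z [-0.001  0.001 -1.   ] -> shift [-0.1343 -0.0006  0.0898] turn 0.0043
2.6
```

send_rows([
  [[0, 0, 0.045, 0, 0], [0, 0, 0.045, 0, 0], [-0.02, 0, 0, 0, 0], [-0.02, 0, 0, 0, 0], [-0.02, 0, 0, 0, 0], [-0.018, 0, 0, 0, 0], [-0.018, 0, 0, 0, 0], [-0.015, 0, 0, 0, 0], [-0.012, 0, 0, 0, 0], [-0.01, 0, 0, 0, 0]],
])

```text
time: 3.85
position: [0.4412, -0.2869, 0.1602]
ee_rot: [-0.285, -3.128, -0.0]
ft_force: [-10.0, 0.1, 7.8]
gripper_width: -0.0
grasp_force: 5.4
```

```bash
cat >> h.py <<'E'
def redtab(X,im,c,lo=.1):
    i=im.astype(int);m=(i[...,2]>100)&(i[...,1]*2<i[...,2])&(i[...,0]*2<i[...,2])&(X[...,2]>lo)&(np.hypot(X[...,0]-c[0],X[...,1]-c[1])<.15)
    p=X[m]; print("tab",len(p),p.mean(0).round(4) if len(p) else 0,p.min(0).round(3) if len(p) else 0,p.max(0).round(3) if len(p) else 0); return m
E
python3 - <<'E'
from h import *
c=np.array([.4623,-.2913])
a,d,P=cloud("side");b,d,Q=cloud("top")
redtab(P,a,c);redtab(Q,b,c)
cv2.imwrite("pics/s1.png",cv2.resize(a[200:380,260:460],(667,600)))
goto([*c,.192],79.5);print(arm.get_state()["ft_force"])
E
```

```text
tab 123 [ 0.4632 -0.306   0.1506] [ 0.429 -0.322  0.129] [ 0.486 -0.289  0.19 ]
tab 0 0 0 0
at [ 0.4413 -0.2869  0.1602] yang 79.6 tilt z [ 0. -0. -1.] -> shift [-0.0214 -0.0005 -0.0318] turn 0.0017
[-0.62592869  0.19045374  0.00788769]
```

View pics/s1.png

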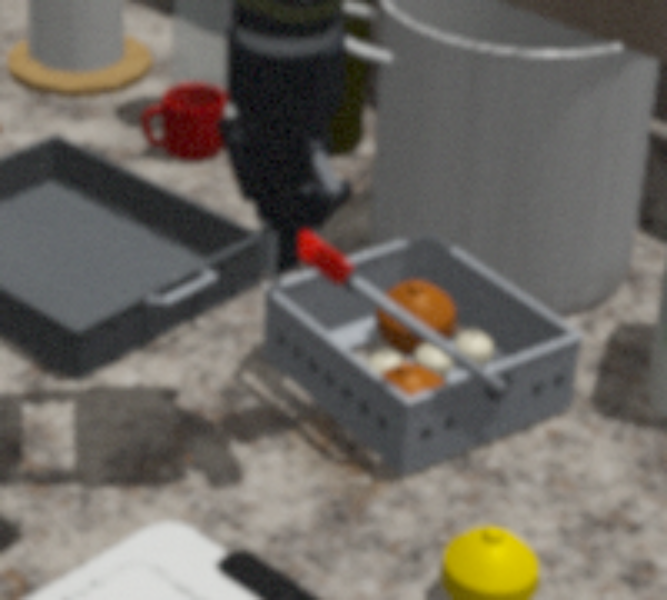

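The push jammed: the corner of the tab rubbed downward on the finger, so the sieve slid forward with its handle still leaning (tab at crop pixel (325,255)). I'll back off, re-measure, and push along a rising arc.

send_rows([
  [[0.03, 0, 0, 0, 0], [0.04, 0, 0, 0, 0], [0.04, 0, -0.03, 0, 0], [0.03, 0.04, -0.04, 0, 0], [0, 0.05, 0, 0, 0]],
])

```text
time: 4.58
position: [0.3193, -0.1738, 0.2317]
ee_rot: [0.29, 3.123, -0.004]
ft_force: [1.1, -0.8, -0.8]
gripper_width: -0.001
grasp_force: 0.0
```

```bash
cat >> h.py <<'E'
def sieve(Qs,c,z0=0,w=.13):
    p=np.vstack([X[(X[...,2]>z0+.055)&(X[...,2]<z0+.072)&(abs(X[...,0]-c[0])<w)&(abs(X[...,1]-c[1])<w)] for X in Qs])[:,:2]
    for a in range(-16,17,1):
        t=np.radians(a);ex=np.array([np.cos(t),np.sin(t)]);ey=np.array([-ex[1],ex[0]])
        x=p@ex;y=p@ey;x0,x1=np.percentile(x,[1,99]);y0,y1=np.percentile(y,[1,99])
        r=(x1-x0+y1-y0,a,x1-x0,y1-y0,*(ex*(x0+x1)/2+ey*(y0+y1)/2))
        if a==-16 or r<best: best=r
    print("sieve",np.round(best,4));return best
E
python3 - <<'E'
from h import *
c=np.array([.53,-.304])
a,d,P=cloud("side");b,d,Q=cloud("top")
redtab(P,a,c-[.08,0]);redtab(Q,b,c-[.08,0])
sieve([P,Q],c);sieve([Q],c)
cv2.imwrite("pics/t2.png",cv2.resize(b[200:350,330:480],(600,600)))
goto([.3096,-.2631,.2],79.5)
E
```

```text
tab 155 [ 0.4648 -0.3006  0.1519] [ 0.45  -0.314  0.128] [ 0.496 -0.238  0.164]
tab 164 [ 0.475  -0.2907  0.1544] [ 0.455 -0.309  0.134] [ 0.496 -0.273  0.167]
sieve [ 0.3658 -8.      0.1626  0.2032  0.5682 -0.2972]
sieve [ 0.348  -8.      0.1596  0.1884  0.569  -0.3004]
at [ 0.32   -0.1714  0.2301] yang 79.72 tilt z [ 0.003 -0.001 -1.   ] -> shift [-0.0061 -0.0921  0.0301] turn 0.0039
```

View pics/t2.png

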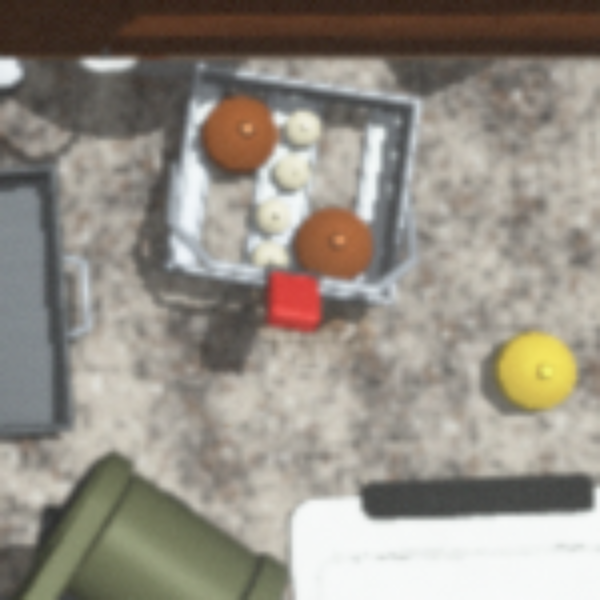

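The onions are all still in place, and the sieve is now at about (0.568, −0.303) with yaw −8°. This time I'll grip the leaning tab lightly and carry it along the arc.

```bash
python3 - <<'E'
from h import *
c=np.array([.568,-.303]);t=np.radians(-8);ex=np.array([np.cos(t),np.sin(t)])
P=np.load("s0.npy");Q=np.load("t0.npy")
m=(P[...,2]>.1)&(P[...,2]<.6)&(P[...,1]<-.1)&(P[...,1]>-.45)&(P[...,0]>.5)&(P[...,0]<.9)
p=P[m];print("pot",p.min(0),p.max(0),np.percentile(p,2,axis=0))
for z in(.12,.18,.24,.3,.4,.5):
    k=p[abs(p[:,2]-z)<.03];print(z,len(k),k.min(0).round(3) if len(k) else 0)
goto([*(c-.1*ex),.23],82)
s=arm.get_state()
print("arc (dx in tool = -dX):");th=.8
for th2 in np.linspace(.8,0,9)[1:]:
    print(round(-.14*(np.sin(th)-np.sin(th2)),4), round(-.14*(np.cos(th2)-np.cos(th)),4));th=th2
E
```

```text
pot [ 0.57029091 -0.44998507  0.1000199 ] [ 0.89999696 -0.10011268  0.59995377] [ 0.57390465 -0.4425175   0.10399502]
0.12 1907 [ 0.652 -0.45   0.1  ]
0.18 2811 [ 0.625 -0.45   0.15 ]
0.24 735 [ 0.625 -0.45   0.21 ]
0.3 0 0
0.4 0 0
0.5 89 [ 0.592 -0.197  0.523]
at [ 0.32   -0.1714  0.2301] yang 79.72 tilt z [ 0.003 -0.001 -1.   ] -> shift [-0.1676 -0.0892  0.0006] turn -0.0398
arc (dx in tool = -dX):
-0.0102 -0.0095
-0.0111 -0.0085
-0.0119 -0.0073
-0.0126 -0.0061
-0.0131 -0.0048
-0.0136 -0.0035
-0.0138 -0.0021
-0.014 -0.0007
```

send_rows([
  [[-0.042, -0.0223, 0, 0, 1], [-0.042, -0.0223, 0, 0, 1], [-0.042, -0.0223, 0, 0, 1], [-0.0416, -0.0223, 0, 0, 1], [0, 0, 0, -0.04, 1], [0, 0, 0, 0, 1], [0, 0, 0.03, 0, 1], [0, 0, 0.03, 0, 1], [0, 0, 0.019, 0, 1], [0, 0, 0, 0, 1]],
], grip_force=20)

```text
time: 5.92
position: [0.4679, -0.2918, 0.1495]
ee_rot: [-0.224, -3.132, -0.002]
ft_force: [-0.1, -0.2, -0.3]
gripper_width: 0.999
grasp_force: 0.0
```

send_rows([
  [[0, 0, 0, 0, 0.2], [0, 0, 0, 0, 0.2], [0, 0, 0, 0, 0.2], [0, 0, 0, 0, 0.2]],
])

```text
time: 6.42
position: [0.4686, -0.2922, 0.1509]
ee_rot: [0.223, 3.133, -0.001]
ft_force: [-3.7, 1.0, 5.4]
gripper_width: 0.417
grasp_force: 27.6
```

```bash
python3 - <<'E'
from h import *
a,d,P=cloud("side");b,d,Q=cloud("top")
redtab(P,a,[.47,-.29]);redtab(Q,b,[.47,-.29])
print(arm.get_state())
cv2.imwrite("pics/s3.png",cv2.resize(a[200:380,260:460],(667,600)))
E
```

```text
tab 64 [ 0.4597 -0.2944  0.1571] [ 0.451 -0.316  0.135] [ 0.486 -0.277  0.165]
tab 0 0 0 0
{'time': 6.525, 'q': array([-6.23777910e-01,  4.05769564e-01,  1.62237986e+00, -1.23409603e-04,
        1.11297261e+00, -2.05268456e+00]), 'dq': array([-0.00012097, -0.00216696,  0.0003436 , -0.00071392,  0.0002142 ,
        0.0002738 ]), 'joint_efforts': array([ 3.66824772e-01, -5.37436867e+01, -3.19833255e+01,  1.34590343e-01,
       -6.81453813e-01,  1.08657029e-02]), 'position': array([ 0.4685952 , -0.29215315,  0.15085332]), 'ee_rot': array([ 2.22583181e-01,  3.13335438e+00, -5.36126367e-04]), 'ft_force': array([-3.4722155 ,  2.210751  ,  5.58145766]), 'torque': array([0.14248438, 0.38536168, 0.00667157]), 'grasp_force': 27.694264948368073, 'gripper_width': 0.4188314154389756}
```

View pics/s3.png

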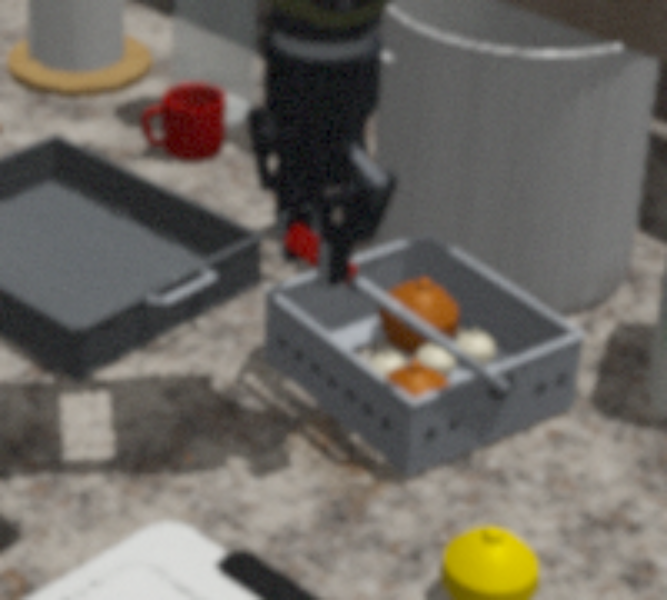

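send_rows([
  [[0.005, 0, 0, 0, 0.2], [0.01, 0, 0, 0, 0.2], [0.012, 0, 0, 0, 0.2], [0.013, 0, 0, 0, 0.2], [0.013, 0, 0, 0, 0.2], [0.013, 0, 0, 0, 0.2], [0.013, 0, 0, 0, 0.2], [0.011, 0, 0, 0, 0.2], [0.007, 0, 0, 0, 0.2], [0.003, 0, 0, 0, 0.2]],
])

```text
time: 7.78
position: [0.3692, -0.2779, 0.1504]
ee_rot: [0.223, 3.134, -0.0]
ft_force: [2.8, -0.1, -0.5]
gripper_width: 0.422
grasp_force: 26.9
```

```bash
python3 - <<'E'
from h import *
P=cloud("side")[2]
c=[.468,-.29]
sieve([P],c)
m=(P[...,2]>.03)&(P[...,2]<.08)&(abs(P[...,0]-.47)<.13)&(abs(P[...,1]+.29)<.13)
# tilt: z of rim near/far
for x in(.4,.44,.48,.52,.55):
    k=P[m&(abs(P[...,0]-x)<.012)];print(x,np.percentile(k[:,2],98).round(4) if len(k) else 0)
s=arm.get_state();print(s["position"],s["ft_force"],s["time"])
E
```

```text
sieve [ 0.3355 -8.      0.1583  0.1773  0.4657 -0.298 ]
0.4 0.0676
0.44 0.0719
0.48 0.0676
0.52 0.0676
0.55 0.0675
[ 0.36914085 -0.27791404  0.15036995] [-2.05150409  0.60906811  3.7507551 ] 7.825
```

send_rows([
  [[-0.01, 0, -0.009, 0, 0.2], [-0.011, 0, -0.0085, 0, 0.2], [-0.0118, 0, -0.0072, 0, 0.2], [-0.0124, 0, -0.006, 0, 0.2], [-0.0128, 0, -0.0046, 0, 0.2], [-0.0132, 0, -0.0033, 0, 0.2], [-0.0136, 0, -0.002, 0, 0.2], [-0.0125, 0, -0.0005, 0, 0.2], [0, 0, 0, 0, 0.2]],
])

```text
time: 8.95
position: [0.4666, -0.2917, 0.1911]
ee_rot: [0.222, 3.134, 0.0]
ft_force: [0.7, 0.6, -4.2]
gripper_width: 0.416
grasp_force: 26.3
```

```bash
python3 - <<'E'
from h import *
a,d,P=cloud("side")
c=[.468,-.29]
sieve([P],c);redtab(P,a,c)
cv2.imwrite("pics/s4.png",cv2.resize(a[200:380,260:460],(667,600)))
m=(P[...,2]>.03)&(P[...,2]<.08)&(abs(P[...,0]-.47)<.13)&(abs(P[...,1]+.29)<.13)
for x in(.4,.44,.48,.52,.55):
    k=P[m&(abs(P[...,0]-x)<.012)];print(x,np.percentile(k[:,2],98).round(4) if len(k) else 0)
s=arm.get_state();print(s["position"],s["ft_force"],s["time"])
E
```

```text
sieve [ 0.3345 -7.      0.1589  0.1756  0.5248 -0.3048]
tab 62 [ 0.4575 -0.2921  0.199 ] [ 0.45  -0.309  0.194] [ 0.468 -0.276  0.204]
0.4 0
0.44 0.0788
0.48 0.0794
0.52 0.0783
0.55 0.0755
[ 0.46611881 -0.29161173  0.19105407] [ 0.84089069  0.41373528 -4.853308  ] 9.0
```

View pics/s4.png

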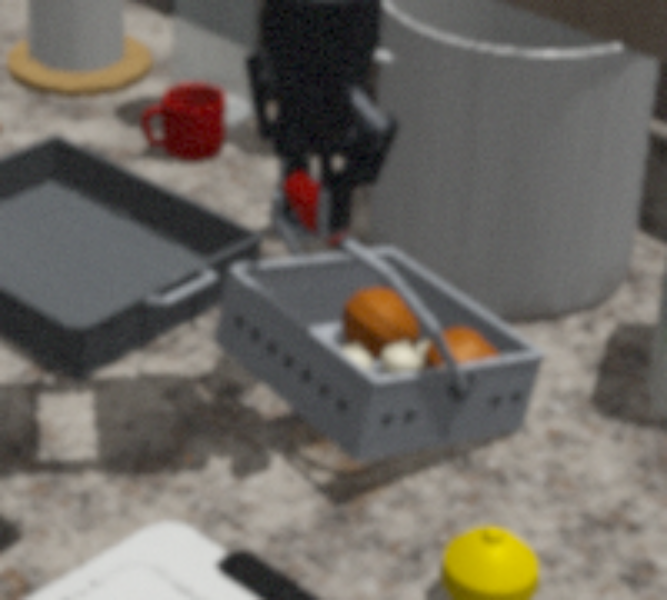

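The handle has turned only halfway: it leans about 0.4 rad and the sieve is lifted about 1 cm, onions still in. I set it down, release, back off and close the jaws to push the rest.

send_rows([
  [[0, 0, 0.004, 0, 0.2], [0, 0, 0.004, 0, 0.2], [0, 0, 0.003, 0, 0.2], [0, 0, 0, 0, 0.9], [0, 0, 0, 0, 0.9], [0, 0, 0, 0, 0.9], [0.03, 0, 0, 0, 0.9], [0.04, 0, 0, 0, 0], [0, 0, 0, 0, 0], [0, 0, 0, 0, 0]],
])

```text
time: 10.25
position: [0.3971, -0.2821, 0.1808]
ee_rot: [0.223, 3.133, -0.001]
ft_force: [-0.2, -0.3, 0.2]
gripper_width: 0.26
grasp_force: 0.0
```

```bash
python3 - <<'E'
from h import *
a,d,P=cloud("side");b,d,Q=cloud("top")
c=[.52,-.3]
sieve([P],c);sieve([Q,P],c);redtab(P,a,c);redtab(Q,b,c)
s=arm.get_state();print(s["position"],s["ft_force"],s["time"],s["gripper_width"])
E
```

```text
sieve [ 0.3357 -8.      0.1587  0.177   0.5249 -0.3054]
sieve [ 0.3375 -8.      0.16    0.1775  0.526  -0.3043]
tab 135 [ 0.4478 -0.3064  0.1724] [ 0.399 -0.336  0.147] [ 0.469 -0.286  0.224]
tab 45 [ 0.4665 -0.2834  0.173 ] [ 0.452 -0.302  0.153] [ 0.475 -0.259  0.402]
[ 0.39725245 -0.28197244  0.18051444] [ 0.57752412 -0.43249263  0.0773652 ] 10.35 0.08540232251270567
```

send_rows([
  [[0, -0.0045, 0.0105, 0, 0], [-0.03, 0, 0, 0, 0], [-0.012, 0, -0.003, 0, 0], [-0.012, 0, -0.005, 0, 0], [-0.012, 0, -0.005, 0, 0], [-0.012, 0, -0.005, 0, 0], [-0.011, 0, -0.005, 0, 0], [-0.011, 0, -0.005, 0, 0], [-0.009, 0, -0.004, 0, 0], [0, 0, 0, 0, 0]],
])

```text
time: 11.6
position: [0.5044, -0.3017, 0.2021]
ee_rot: [0.222, 3.133, -0.0]
ft_force: [-0.9, -1.1, 0.0]
gripper_width: 0.001
grasp_force: 0.0
```

```bash
python3 - <<'E'
from h import *
a,d,P=cloud("side")
c=[.52,-.3]
sieve([P],c);redtab(P,a,c)
s=arm.get_state();print(s["position"],s["ft_force"],s["time"],s["gripper_width"])
E
```

```text
sieve [ 0.3361 -8.      0.1592  0.1769  0.5247 -0.3054]
tab 110 [ 0.52   -0.3192  0.1924] [ 0.486 -0.338  0.163] [ 0.531 -0.306  0.234]
[ 0.50400364 -0.30162102  0.20185455] [ 0.10344405 -0.8357873  -0.63107478] 11.65 -1.2045828819860858e-06
```

The sieve stayed put this time. I back off and measure the tab's lean before gripping again.

send_rows([
  [[0.03, 0, 0, 0, 0], [0.04, 0, 0, 0, 1], [0, 0, 0, 0, 1], [0, 0, 0, 0, 1], [0, 0, 0, 0, 1]],
])

```text
time: 12.28
position: [0.4351, -0.2918, 0.2018]
ee_rot: [0.222, 3.134, -0.0]
ft_force: [0.9, -0.5, -0.3]
gripper_width: 0.846
grasp_force: 0.0
```

```bash
python3 - <<'E'
from h import *
a,d,P=cloud("side");b,d,Q=cloud("top")
c=np.array([.525,-.305])
sieve([P],c)
for X,im in((P,a),(Q,b)):
    m=redtab(X,im,c,.14);p=X[m];p=p[(p[:,0]>.49)]
    print(len(p),p.mean(0).round(4),p.min(0).round(3),p.max(0).round(3))
    for z in(.17,.18,.19,.2):
        k=p[abs(p[:,2]-z)<.006]; print(z,len(k),k.mean(0).round(4) if len(k) else 0)
goto([.5255,-.305,.191],82)
E
```

```text
sieve [ 0.3374 -8.      0.1601  0.1773  0.5258 -0.3043]
tab 145 [ 0.5216 -0.3131  0.1932] [ 0.511 -0.325  0.165] [ 0.533 -0.288  0.207]
145 [ 0.5216 -0.3131  0.1932] [ 0.511 -0.325  0.165] [ 0.533 -0.288  0.207]
0.17 21 [ 0.5213 -0.3196  0.1706]
0.18 26 [ 0.5212 -0.3198  0.18  ]
0.19 25 [ 0.5216 -0.32    0.1897]
0.2 83 [ 0.5216 -0.3088  0.202 ]
tab 87 [ 0.526  -0.3004  0.2053] [ 0.517 -0.32   0.19 ] [ 0.535 -0.283  0.213]
87 [ 0.526  -0.3004  0.2053] [ 0.517 -0.32   0.19 ] [ 0.535 -0.283  0.213]
0.17 0 0
0.18 0 0
0.19 4 [ 0.5218 -0.2948  0.192 ]
0.2 40 [ 0.5257 -0.2993  0.2036]
at [ 0.435  -0.2918  0.2017] yang 81.89 tilt z [-0.  0. -1.] -> shift [-0.0915 -0.0003  0.0107] turn -0.0018
```

The tab is upright at (0.525, −0.303). I advance, grip it firmly and lift softly.

send_rows([
  [[-0.03, 0, 0, 0, 1], [-0.03, 0, 0, 0, 1], [-0.03, 0, 0.009, 0, 1], [0, 0, 0, 0, 1], [0, 0, 0, 0, 0.2], [0, 0, 0, 0, 0.2], [0, 0, 0, 0, 0.2], [0, 0, 0, 0, 0.2], [0, 0, 0, 0, 0.2]],
], grip_force=90)

```text
time: 13.5
position: [0.5236, -0.3045, 0.1933]
ee_rot: [0.223, 3.133, -0.0]
ft_force: [-0.9, 3.0, 3.6]
gripper_width: 0.409
grasp_force: 90.8
```

send_rows([
  [[0, 0, -0.002, 0, 0.2], [0, 0, -0.005, 0, 0.2], [0, 0, -0.008, 0, 0.2], [0, 0, -0.01, 0, 0.2], [0, 0, -0.01, 0, 0.2], [0, 0, -0.01, 0, 0.2], [0, 0, -0.01, 0, 0.2], [0, 0, -0.008, 0, 0.2], [0, 0, -0.005, 0, 0.2], [0, 0, -0.002, 0, 0.2]],
])

```text
time: 14.75
position: [0.5237, -0.3045, 0.2631]
ee_rot: [0.223, 3.134, -0.0]
ft_force: [-1.3, 0.2, -6.0]
gripper_width: 0.404
grasp_force: 90.1
```

```bash
python3 - <<'E'
from h import *
a,d,P=cloud("side")
m=(P[...,2]>.09)&(P[...,2]<.16)&(abs(P[...,0]-.525)<.12)&(abs(P[...,1]+.305)<.12)
for x in(.45,.48,.5,.54,.56,.58):
    k=P[m&(abs(P[...,0]-x)<.01)];print(x,len(k),np.percentile(k[:,2],95).round(4) if len(k) else 0)
s=arm.get_state();print(s["ft_force"],s["torque"],s["gripper_width"],s["grasp_force"])
goto([.478,-.006,.255],93.9)
cv2.imwrite("pics/s5.png",cv2.resize(a[150:380,200:460],(678,600)))
E
```

```text
0.45 839 0.1368
0.48 175 0.1376
0.5 292 0.138
0.54 540 0.1373
0.56 498 0.1335
0.58 339 0.1359
[-0.03151851  0.09558114 -5.25944124] [ 0.02835622  0.1115992  -0.0159515 ] 0.4095933088638213 90.078946352005
at [ 0.5237 -0.3045  0.2632] yang 81.88 tilt z [ 0. -0. -1.] -> shift [0.0874 0.289  0.0082] turn -0.2099
```

View pics/s5.png

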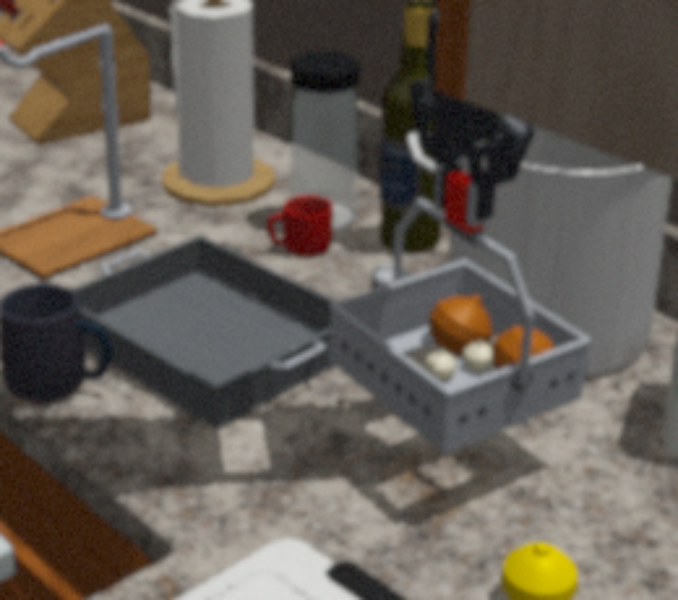

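send_rows([
  [[0.0014, 0.0048, 0, 0, 0.2], [0.0029, 0.0096, 0, 0, 0.2], [0.0043, 0.0144, 0, 0, 0.2], [0.0058, 0.0191, 0, 0, 0.2], [0.0069, 0.023, 0, 0, 0.2], [0.0069, 0.023, 0, 0, 0.2], [0.0069, 0.023, 0, 0, 0.2], [0.0069, 0.023, 0, 0, 0.2], [0.0069, 0.023, 0, 0, 0.2], [0.0069, 0.023, 0, 0, 0.2]],
])

```text
time: 16.05
position: [0.4943, -0.1109, 0.263]
ee_rot: [0.222, 3.134, 0.0]
ft_force: [-0.1, -0.1, -4.6]
gripper_width: 0.406
grasp_force: 90.2
```

send_rows([
  [[0.0069, 0.023, 0, 0, 0.2], [0.0069, 0.023, 0, 0, 0.2], [0.0058, 0.0191, 0, 0, 0.2], [0.0046, 0.0153, 0, 0, 0.2], [0.0035, 0.0115, 0, 0, 0.2], [0.0023, 0.0077, 0, 0, 0.2], [0.0012, 0.0038, 0, 0, 0.2], [0, 0, 0.002, -0.05, 0.2], [0, 0, 0.003, -0.1, 0.2], [0, 0, 0.003, -0.06, 0.2]],
])

```text
time: 17.3
position: [0.4785, -0.0061, 0.2548]
ee_rot: [0.11, -3.14, 0.0]
ft_force: [0.6, -0.7, -6.1]
gripper_width: 0.409
grasp_force: 90.4
```

```bash
cat >> h.py <<'E'
def babies(im,X):
    """white-cream blobs near tin, with heights"""
    h=cv2.cvtColor(im,cv2.COLOR_BGR2HSV);i=im.astype(int)
    m=((i[...,2]>140)&(i[...,2]-i[...,0]>25)&(i[...,1]-i[...,0]>10)&(i[...,2]-i[...,1]<45)&(abs(X[...,0]-.48)<.12)&(abs(X[...,1]+.0)<.17)&(X[...,2]<.2)).astype(np.uint8)
    n,l,st,ce=cv2.connectedComponentsWithStats(m)
    for k in range(1,n):
        if st[k,4]>=8: print("  blob",st[k,4],ce[k].round(),X[l==k].mean(0).round(3))
E
python3 - <<'E'
from h import *
a,d,P=cloud("side");b,d,Q=cloud("top")
goto([.478,-.006,.255],93.9)
print("side");babies(a,P);print("top");babies(b,Q)
z=(P[...,2]>.1)&(P[...,2]<.15)&(abs(P[...,0]-.478)<.11)&(abs(P[...,1])<.11)
sieve([P],[.478,-.006],.062)
E
```

```text
at [ 0.4784 -0.006   0.2546] yang 93.92 tilt z [-0.001 -0.    -1.   ] -> shift [ 0.0004  0.     -0.0004] turn 0.0004
side
  blob 15 [286. 246.] [0.51  0.003 0.09 ]
  blob 8 [278. 250.] [0.489 0.015 0.081]
top
sieve [ 0.3374  4.      0.1601  0.1773  0.4793 -0.0088]
```

send_rows([
  [[0, 0.025, 0, 0, 0.2], [0, -0.05, 0, 0, 0.2], [0, 0.05, 0, 0, 0.2], [0, -0.05, 0, 0, 0.2], [0, 0.05, 0, 0, 0.2], [0, -0.05, 0, 0, 0.2], [0, 0.05, 0, 0, 0.2], [0, -0.05, 0, 0, 0.2], [0, 0.05, 0, 0, 0.2], [0, -0.025, 0, 0, 0.2]],
])

```text
time: 18.65
position: [0.4784, -0.0034, 0.2552]
ee_rot: [-0.11, 3.139, 0.002]
ft_force: [0.3, -0.4, -5.2]
gripper_width: 0.406
grasp_force: 98.5
```

```bash
python3 - <<'E'
from h import *
a,d,P=cloud("side");b,d,Q=cloud("top")
goto([.478,-.006,.255],93.9)
print("side");babies(a,P);print("top");babies(b,Q)
sieve([P],[.478,-.006],.062)
np.save("P6",P);np.save("Q6",Q);cv2.imwrite("pics/s6.png",a);cv2.imwrite("pics/t6.png",b)
E
```

```text
at [ 0.4786 -0.0068  0.2551] yang 93.8 tilt z [ 0.    -0.001 -1.   ] -> shift [0.0006 0.0008 0.0001] turn -0.0018
side
top
  blob 11 [339. 274.] [ 0.484 -0.113  0.028]
sieve [ 0.2985  2.      0.1198  0.1786  0.4582 -0.0097]
```

send_rows([
  [[0, 0.025, 0, 0, 0.2], [0, -0.05, 0, 0, 0.2], [0, 0.05, 0, 0, 0.2], [0, -0.05, 0, 0, 0.2], [0, 0.05, 0, 0, 0.2], [0, -0.05, 0, 0, 0.2], [0, 0.05, 0, 0, 0.2], [0, -0.025, 0, 0, 0.2], [0, 0, 0, 0, 0.2], [0, 0, 0, 0, 0.2]],
])

```text
time: 20.0
position: [0.4785, -0.0057, 0.255]
ee_rot: [-0.105, 3.14, 0.0]
ft_force: [-0.9, -0.0, -4.5]
gripper_width: 0.41
grasp_force: 98.5
```

send_rows([
  [[0, 0, -0.004, 0, 0.2], [0, 0, -0.008, 0, 0.2], [0, 0, -0.01, 0, 0.2], [0, 0, -0.01, 0, 0.2], [0, 0, -0.01, 0, 0.2], [0, 0, -0.01, 0, 0.2], [0, 0, -0.005, 0, 0.2], [0, 0, -0.003, 0, 0.2]],
])

```text
time: 21.0
position: [0.4784, -0.0058, 0.3151]
ee_rot: [-0.107, 3.14, 0.0]
ft_force: [0.3, 0.3, -4.4]
gripper_width: 0.409
grasp_force: 98.6
```

```bash
python3 - <<'E'
from h import *
a,d,P=cloud("side");b,d,Q=cloud("top")
print("side");babies(a,P);print("top");babies(b,Q)
sieve([P],[.478,-.006],.122)
s=arm.get_state();print(s["position"],s["ft_force"])
np.save("P7",P);np.save("Q7",Q)
A=cv2.resize(a[130:330,190:390],(440,600),interpolation=cv2.INTER_CUBIC)
A=cv2.resize(a[130:330,190:390],(450,450),interpolation=cv2.INTER_CUBIC)
B=cv2.resize(b[215:335,245:365],(350,350),interpolation=cv2.INTER_CUBIC)
C=np.zeros((450,800,3),np.uint8);C[:,:450]=A;C[:350,450:]=B
cv2.imwrite("pics/c7.png",C)
E
```

```text
side
top
  blob 8 [336. 273.] [ 0.486 -0.105  0.027]
sieve [ 0.2807  3.      0.1036  0.177   0.4468 -0.0132]
[ 0.47843856 -0.00580631  0.31503925] [-0.17870872  0.18902233 -4.2371508 ]
```

View pics/c7.png

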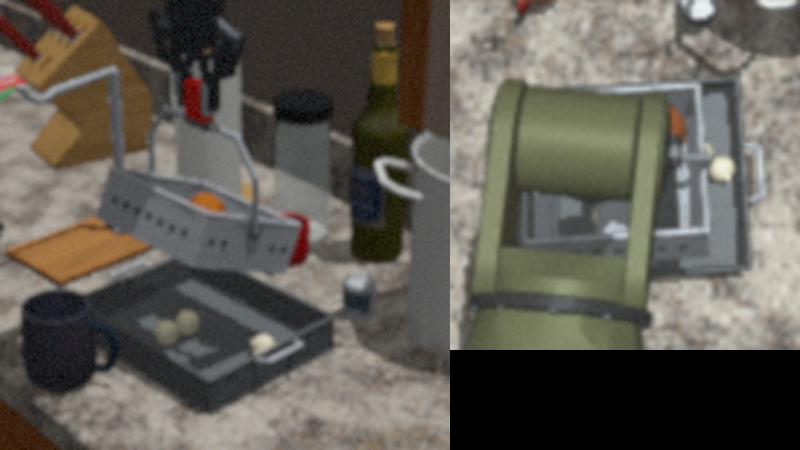

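The picture shows three babies in the tin at crop pixels (166,330), (187,320) and (262,343); the fourth is not visible. The sieve has pitched, with its +x side lower, so I measure the pitch and look for the fourth baby numerically.

```bash
cat >> h.py <<'E'
def sieveplane(P,im,c,yaw,zb):
    """rim profile of the sieve in its own x: top z per bin (no bail, no gripper: z<zb+.12)"""
    t=np.radians(yaw);ex=np.array([np.cos(t),np.sin(t)]);ey=np.array([-ex[1],ex[0]])
    x=(P[...,:2]-c)@ex;y=(P[...,:2]-c)@ey
    m=(P[...,2]>zb-.05)&(P[...,2]<zb+.13)&(abs(x)<.1)
    for s in(-1,1):
        for x0 in np.arange(-.08,.09,.02):
            k=P[m&(abs(x-x0)<.006)&(abs(y*s-.082)<.008)]
            if len(k)>3: print("wall y",s,x0.round(2),len(k),"top",np.percentile(k[:,2],97).round(4),"bot",np.percentile(k[:,2],3).round(4))
E
python3 - <<'E'
from h import *
P=np.load("P7.npy");sieveplane(P,None,np.array([.478,-.008]),4,.122)
Q=np.load("Q7.npy");sieveplane(Q,None,np.array([.478,-.008]),4,.122)
E
```

```text
wall y -1 -0.08 68 top 0.1968 bot 0.1527
wall y -1 -0.06 102 top 0.2149 bot 0.1503
wall y -1 -0.04 90 top 0.2067 bot 0.1428
wall y -1 -0.02 86 top 0.1979 bot 0.1339
wall y -1 0.0 112 top 0.2488 bot 0.1266
wall y -1 0.02 84 top 0.1797 bot 0.1156
wall y -1 0.04 83 top 0.1716 bot 0.1048
wall y -1 0.06 55 top 0.1639 bot 0.108
wall y -1 0.08 8 top 0.1567 bot 0.1381
wall y 1 -0.08 32 top 0.1925 bot 0.1678
wall y 1 -0.06 12 top 0.2193 bot 0.2052
wall y 1 -0.04 8 top 0.2116 bot 0.2009
wall y 1 -0.02 17 top 0.2014 bot 0.1885
wall y 1 0.0 73 top 0.2486 bot 0.1767
wall y 1 0.02 25 top 0.1844 bot 0.1578
wall y 1 0.04 32 top 0.1756 bot 0.1491
wall y 1 0.06 26 top 0.1658 bot 0.1426
wall y 1 0.08 14 top 0.158 bot 0.1442
wall y -1 -0.08 12 top 0.1889 bot 0.1675
wall y -1 -0.06 18 top 0.222 bot 0.1548
wall y -1 -0.04 17 top 0.214 bot 0.1447
wall y -1 -0.02 16 top 0.2066 bot 0.1328
wall y -1 0.0 26 top 0.251 bot 0.1247
wall y -1 0.02 17 top 0.1869 bot 0.1162
wall y -1 0.04 16 top 0.1807 bot 0.1092
wall y -1 0.06 16 top 0.1682 bot 0.1094
wall y -1 0.08 14 top 0.1626 bot 0.1473
wall y 1 -0.06 25 top 0.2222 bot 0.1522
wall y 1 -0.04 32 top 0.213 bot 0.1441
wall y 1 -0.02 31 top 0.2067 bot 0.1356
```

Pitch is about 23° (+x side low), which is not level enough, and the fourth baby may be hidden from both cameras. I'll carry the sieve softly to the free counter on the right and set it down to level it. That also clears the view so I can count the tin from above.

send_rows([
  [[0, -0.005, 0, 0, 0.2], [0, -0.01, 0, 0, 0.2], [0, -0.015, 0, 0, 0.2], [0, -0.02, 0, 0, 0.2], [0, -0.024, 0, 0, 0.2], [0, -0.024, 0, 0, 0.2], [0, -0.024, 0, 0, 0.2], [0, -0.024, 0, 0, 0.2], [0, -0.024, 0, 0, 0.2], [0, -0.024, 0, 0, 0.2]],
])

```text
time: 22.35
position: [0.4914, -0.2012, 0.3148]
ee_rot: [0.106, -3.14, 0.0]
ft_force: [0.1, -0.3, -4.4]
gripper_width: 0.405
grasp_force: 98.7
```

send_rows([
  [[0, -0.024, 0, 0, 0.2], [0, -0.02, 0, 0, 0.2], [0, -0.017, 0, 0, 0.2], [0, -0.013, 0.005, 0, 0.2], [0, -0.009, 0.01, 0, 0.2], [0, -0.005, 0.015, 0, 0.2], [0, -0.003, 0.018, 0, 0.2], [0, 0, 0.018, 0, 0.2], [0, 0, 0.012, 0, 0.2], [0, 0, 0.006, 0, 0.2]],
])

```text
time: 23.6
position: [0.4978, -0.2899, 0.23]
ee_rot: [0.108, -3.139, -0.001]
ft_force: [-0.2, 0.5, -4.3]
gripper_width: 0.405
grasp_force: 98.5
```

```bash
python3 - <<'E'
from h import *
a,d,P=cloud("side");b,d,Q=cloud("top");s=arm.get_state()
print(s["position"],s["ft_force"]);z=s["position"][2]-.193
i=b.astype(int)
m=((i[...,2]>130)&(i[...,1]>120)&(i[...,2]-i[...,0]>10)&(abs(Q[...,0]-.478)<.095)&(abs(Q[...,1]+.008)<.12)&(Q[...,2]>.008)).astype(np.uint8)
n,l,st,ce=cv2.connectedComponentsWithStats(m)
for k in range(1,n):
    if st[k,4]>=8: print("tin blob",st[k,4],st[k,:4],ce[k].round(),Q[l==k].mean(0).round(3))
sieveplane(P,None,np.array([.496,-.293]),4,z)
# tin surface heights above the floor (onions)
m=((abs(Q[...,0]-.476)<.085)&(abs(Q[...,1]+.008)<.11)&(Q[...,2]>.016)).astype(np.uint8)
n,l,st,ce=cv2.connectedComponentsWithStats(m)
for k in range(1,n):
    if st[k,4]>=8: print("tin bump",st[k,4],ce[k].round(),Q[l==k].mean(0).round(3),Q[l==k][:,2].max())
E
```

```text
[ 0.49780195 -0.28997571  0.23043644] [-0.35800615 -0.41060254 -5.24876154]
tin blob 120 [327 264  16  13] [334. 270.] [ 0.495 -0.099  0.037]
tin blob 63 [293 274   9   9] [297. 278.] [0.471 0.016 0.025]
tin blob 62 [294 284   9   9] [298. 288.] [0.44  0.013 0.026]
wall y -1 -0.08 90 top 0.1048 bot -0.004
wall y -1 -0.06 136 top 0.132 bot -0.0035
wall y -1 -0.04 105 top 0.1211 bot -0.0031
wall y -1 -0.02 111 top 0.1119 bot -0.0036
wall y -1 0.0 174 top 0.1641 bot -0.0033
wall y -1 0.02 91 top 0.0956 bot -0.0041
wall y -1 0.04 94 top 0.0878 bot -0.0038
wall y -1 0.06 80 top 0.0767 bot -0.0045
wall y -1 0.08 25 top 0.0732 bot -0.0046
wall y 1 -0.08 77 top 0.1069 bot -0.0041
wall y 1 -0.06 44 top 0.1339 bot -0.0042
wall y 1 -0.04 27 top 0.1254 bot -0.0051
wall y 1 -0.02 39 top 0.1158 bot -0.0046
wall y 1 0.0 89 top 0.1657 bot -0.0031
wall y 1 0.02 34 top 0.0993 bot 0.0689
wall y 1 0.04 41 top 0.0884 bot 0.0526
wall y 1 0.06 32 top 0.0822 bot 0.0434
wall y 1 0.08 18 top 0.0724 bot 0.0532
tin bump 115 [334. 270.] [ 0.496 -0.098  0.038] 1.4432012719449405
tin bump 66 [297. 278.] [0.471 0.014 0.047] 1.4432012719449405
tin bump 65 [298. 288.] [0.439 0.013 0.026] 0.033264575904647264
```

send_rows([
  [[0, 0, 0.005, 0, 0.2], [0, 0, 0.006, 0, 0.2], [0, 0, 0.006, 0, 0.2], [0, 0, 0.006, 0, 0.2], [0, 0, 0.006, 0, 0.2], [0, 0, 0.005, 0, 0.2], [0, 0, 0.003, 0, 0.2], [0, 0, 0, 0, 0.2]],
])

```text
time: 24.7
position: [0.4978, -0.29, 0.1934]
ee_rot: [0.107, -3.139, -0.001]
ft_force: [0.7, -0.0, -4.6]
gripper_width: 0.41
grasp_force: 98.6
```

```bash
python3 - <<'E'
from h import *
a,d,P=cloud("side");b,d,Q=cloud("top");s=arm.get_state()
print(s["position"],s["ft_force"],s["torque"])
m=np.zeros((480,640),bool);m[262:280,325:346]=1
i=b.astype(int);m&=(i[...,2]>130)&(i[...,2]-i[...,0]>10)&(Q[...,2]<.1)&(Q[...,2]>.008)
for c in range(326,346): 
    k=Q[:,c][m[:,c]]
    if len(k): print(c,len(k),np.where(m[:,c])[0][[0,-1]],k.mean(0).round(3),k[:,2].max().round(3))
sieveplane(P,None,np.array([.496,-.293]),4,0)
sieve([P],[.496,-.293])
np.save("P8",P);cv2.imwrite("pics/s8.png",a);cv2.imwrite("pics/t8.png",b)
# contents of the sieve in side view: cream pixels inside
i=a.astype(int);h=(i[...,2]>120)&(i[...,2]-i[...,0]>20)&(abs(P[...,0]-.496)<.075)&(abs(P[...,1]+.293)<.08)&(P[...,2]>.01)&(P[...,2]<.09)
n,l,st,ce=cv2.connectedComponentsWithStats(h.astype(np.uint8))
for k in range(1,n):
    if st[k,4]>=6: print("in sieve",st[k,4],P[l==k].mean(0).round(3),a[l==k].mean(0).round(0))
E
```

```text
[ 0.49782672 -0.28990183  0.19353447] [ 0.14776089  0.34362988 -5.82620633] [-0.02618153  0.13045826 -0.03708071]
327 5 [265 269] [ 0.505 -0.077  0.025] 0.03
328 8 [264 271] [ 0.504 -0.08   0.026] 0.029
329 8 [264 271] [ 0.504 -0.083  0.027] 0.03
330 8 [264 271] [ 0.503 -0.086  0.029] 0.034
331 8 [264 271] [ 0.504 -0.089  0.028] 0.031
332 7 [264 270] [ 0.505 -0.092  0.029] 0.035
333 8 [264 271] [ 0.504 -0.095  0.027] 0.031
334 10 [265 274] [ 0.498 -0.099  0.025] 0.029
335 7 [268 275] [ 0.49  -0.102  0.026] 0.03
336 8 [269 276] [ 0.488 -0.105  0.027] 0.034
337 8 [269 276] [ 0.488 -0.108  0.029] 0.034
338 8 [269 276] [ 0.488 -0.111  0.026] 0.032
339 8 [269 276] [ 0.488 -0.114  0.028] 0.036
340 8 [269 276] [ 0.488 -0.117  0.028] 0.035
341 6 [270 275] [ 0.489 -0.12   0.02 ] 0.025
342 3 [271 273] [ 0.49  -0.123  0.02 ] 0.023
wall y -1 -0.08 71 top 0.0651 bot -0.0041
wall y -1 -0.06 99 top 0.0663 bot -0.0042
wall y -1 -0.04 91 top 0.0658 bot -0.0032
wall y -1 -0.02 93 top 0.0668 bot -0.0034
wall y -1 0.0 148 top 0.1287 bot -0.0025
wall y -1 0.02 77 top 0.0652 bot -0.0038
wall y -1 0.04 86 top 0.0668 bot -0.0037
wall y -1 0.06 83 top 0.0659 bot -0.0037
wall y -1 0.08 54 top 0.0663 bot -0.0039
wall y 1 -0.08 48 top 0.0667 bot -0.0037
wall y 1 -0.06 17 top 0.0694 bot 0.0232
wall y 1 -0.04 39 top 0.0681 bot 0.0377
wall y 1 -0.02 62 top 0.0679 bot 0.0191
wall y 1 0.0 132 top 0.1263 bot 0.0072
wall y 1 0.02 78 top 0.0671 bot 0.0054
wall y 1 0.04 70 top 0.066 bot 0.0057
wall y 1 0.06 57 top 0.0673 bot 0.014
wall y 1 0.08 55 top 0.0666 bot 0.03
sieve [ 0.3357  4.      0.1595  0.1761  0.4985 -0.2938]
in sieve 193 [ 0.539 -0.26   0.053] [ 32.  91. 154.]
in sieve 145 [ 0.54  -0.329  0.051] [ 35.  96. 158.]
in sieve 17 [ 0.559 -0.346  0.047] [ 76. 105. 151.]
```

All four babies are in the tin, at (0.504,−0.086), (0.488,−0.112), (0.471,0.016) and (0.440,0.013). The sieve is level again with only the two big onions in it, so I carry it to the hook.

send_rows([
  [[0, 0, -0.005, 0, 0.2], [0, 0, -0.01, 0, 0.2], [0, 0, -0.015, 0, 0.2], [0, 0, -0.02, 0, 0.2], [0, 0, -0.02, 0, 0.2], [0, 0, -0.02, 0, 0.2], [0, 0, -0.018, 0, 0.2], [0, 0, -0.012, 0, 0.2], [0, 0, -0.008, 0, 0.2], [0, 0, -0.0035, 0, 0.2]],
])

```text
time: 26.05
position: [0.4978, -0.2901, 0.3257]
ee_rot: [-0.107, 3.14, -0.0]
ft_force: [0.1, -0.1, -5.5]
gripper_width: 0.401
grasp_force: 98.7
```

send_rows([
  [[0.0008, 0.0049, 0, 0, 0.2], [0.0015, 0.0099, 0, 0, 0.2], [0.0023, 0.0148, 0, 0, 0.2], [0.003, 0.0198, 0, 0, 0.2], [0.0038, 0.0247, 0, 0, 0.2], [0.0045, 0.0297, 0, 0, 0.2], [0.0045, 0.0297, 0, 0, 0.2], [0.0045, 0.0297, 0, 0, 0.2], [0.0045, 0.0297, 0, 0, 0.2], [0.0045, 0.0297, 0, 0, 0.2]],
])

```text
time: 27.3
position: [0.4479, -0.0685, 0.3256]
ee_rot: [-0.108, 3.139, 0.0]
ft_force: [0.4, 0.4, -4.2]
gripper_width: 0.412
grasp_force: 98.5
```

send_rows([
  [[0.0045, 0.0297, 0, 0, 0.2], [0.0045, 0.0297, 0, 0, 0.2], [0.0045, 0.0297, 0, 0, 0.2], [0.0045, 0.0297, 0, 0, 0.2], [0.0045, 0.0297, 0, 0, 0.2], [0.0045, 0.0297, 0, 0, 0.2], [0.0045, 0.0297, 0, 0, 0.2], [0.0045, 0.0297, 0, 0, 0.2], [0.0045, 0.0297, 0, 0, 0.2], [0.0045, 0.0297, 0, 0, 0.2]],
])

```text
time: 28.55
position: [0.3823, 0.2242, 0.3256]
ee_rot: [-0.108, 3.139, 0.001]
ft_force: [0.5, -0.1, -4.9]
gripper_width: 0.409
grasp_force: 98.5
```

send_rows([
  [[0.0038, 0.0247, 0, 0, 0.2], [0.0027, 0.0178, 0, 0, 0.2], [0.0018, 0.0119, 0, 0, 0.2], [0.0009, 0.0059, 0, 0, 0.2], [0.0005, 0.003, 0, 0, 0.2], [0, 0, 0, 0, 0.2]],
])

```text
time: 29.3
position: [0.3698, 0.2852, 0.3254]
ee_rot: [-0.107, 3.14, -0.0]
ft_force: [-0.2, 0.6, -4.2]
gripper_width: 0.406
grasp_force: 98.7
```

```bash
python3 - <<'E'
from h import *
a,d,P=cloud("side");s=arm.get_state()
print(s["time"],s["ft_force"])
goto([.451,.285,.325],93.2)
c=s["position"][:2]
sieveplane(P,None,c,4,.13);redtab(P,a,c,.25)
# bar height: steel points around TCP y+-.05, x near TCP
m=(abs(P[...,0]-c[0])<.03)&(abs(P[...,1]-c[1])<.065)&(P[...,2]>.27)&(P[...,2]<.305)
k=P[m];print("bar",len(k),k.mean(0) if len(k) else 0)
for y in(-.05,-.04,-.03,.03,.04,.05):
    q=k[abs(k[:,1]-c[1]-y)<.005]; print(y,len(q),q.mean(0).round(4) if len(q) else 0)
cv2.imwrite("pics/s9.png",a)
E
```

```text
29.35 [-0.09423662 -0.32513873 -5.0871932 ]
at [0.3698 0.2851 0.3254] yang 93.89 tilt z [ 0. -0. -1.] -> shift [-0.081  -0.0056  0.0004] turn 0.012
wall y -1 -0.08 61 top 0.1982 bot 0.1395
wall y -1 -0.06 82 top 0.1979 bot 0.1376
wall y -1 -0.04 74 top 0.196 bot 0.1383
wall y -1 -0.02 76 top 0.1979 bot 0.1394
wall y -1 0.0 78 top 0.2582 bot 0.1382
wall y -1 0.02 73 top 0.1972 bot 0.1383
wall y -1 0.04 63 top 0.1973 bot 0.138
wall y -1 0.06 71 top 0.1966 bot 0.1388
wall y -1 0.08 31 top 0.1962 bot 0.1382
wall y 1 -0.08 18 top 0.198 bot 0.1405
wall y 1 -0.06 13 top 0.2005 bot 0.1899
wall y 1 -0.04 34 top 0.1986 bot 0.1729
wall y 1 -0.02 59 top 0.1984 bot 0.1549
wall y 1 0.0 120 top 0.2564 bot 0.1419
wall y 1 0.02 75 top 0.1985 bot 0.1397
wall y 1 0.04 71 top 0.1981 bot 0.1393
wall y 1 0.06 27 top 0.1978 bot 0.1731
wall y 1 0.08 19 top 0.1999 bot 0.1749
tab 13 [0.366  0.2886 0.3335] [0.361 0.279 0.308] [0.372 0.3   0.338]
bar 131 [0.36836404 0.28097888 0.29194525]
-0.05 8 [0.3724 0.236  0.2896]
-0.04 7 [0.3719 0.2473 0.2908]
-0.03 6 [0.3709 0.2573 0.2894]
0.03 4 [0.3671 0.3165 0.2896]
0.04 9 [0.3668 0.325  0.291 ]
0.05 5 [0.3659 0.3355 0.2907]
```

The sieve is level, with the bar at (0.369, 0.285, 0.290), clear above the nose. Now I carry it over the nose.

send_rows([
  [[-0.004, 0, 0, 0, 0.2], [-0.008, -0.0006, 0, 0, 0.2], [-0.011, -0.0008, 0, 0, 0.2], [-0.012, -0.0008, 0, 0, 0.2], [-0.012, -0.0008, 0, 0, 0.2], [-0.011, -0.0008, 0, 0, 0.2], [-0.01, -0.0007, 0, 0, 0.2], [-0.008, -0.0006, 0, 0, 0.2], [-0.004, -0.0005, 0, 0, 0.2], [-0.001, 0, 0, 0, 0.2]],
])

```text
time: 30.6
position: [0.451, 0.2853, 0.3254]
ee_rot: [0.107, -3.14, 0.0]
ft_force: [0.0, 0.9, -4.2]
gripper_width: 0.405
grasp_force: 98.7
```

send_rows([
  [[0, 0, 0.003, 0, 0.2], [0, 0, 0.006, 0, 0.2], [0, 0, 0.008, 0, 0.2], [0, 0, 0.008, 0, 0.2], [0, 0, 0.006, 0, 0.2], [0, 0, 0.004, 0, 0.2], [0, 0, 0.003, 0, 0.2], [0, 0, 0.002, 0, 0.2], [0, 0, 0, 0, 0.2]],
])

```text
time: 31.72
position: [0.4509, 0.2853, 0.2854]
ee_rot: [0.107, -3.14, 0.0]
ft_force: [-0.1, -0.9, -5.2]
gripper_width: 0.405
grasp_force: 98.7
```

```bash
python3 - <<'E'
from h import *
a,d,P=cloud("side");s=arm.get_state()
print(s["time"],s["ft_force"],s["torque"])
goto([.451,.285,.2795],93.2)
m=(abs(P[...,0]-.451)<.03)&(P[...,2]>.225)&(P[...,2]<.28)&((abs(P[...,1]-.285)<.062))&(abs(P[...,1]-.285)>.025)
for y in(-.05,-.04,-.03,.03,.04,.05):
    q=P[m&(abs(P[...,1]-.285-y)<.005)]; print(y,len(q),q.mean(0).round(4) if len(q) else 0)
q=P[(abs(P[...,1]-.283)<.012)&(P[...,2]>.22)&(P[...,2]<.28)&(P[...,0]>.4)&(P[...,0]<.44)];print("nose",len(q),q.mean(0),q.min(0),q.max(0))
sieveplane(P,None,s["position"][:2],3.5,s["position"][2]-.193)
E
```

```text
31.775 [-0.11381629  0.15735043 -5.09295468] [ 0.01617269  0.13795198 -0.00857643]
at [0.4509 0.2853 0.2855] yang 93.91 tilt z [ 0.  0. -1.] -> shift [-0.     -0.0003  0.006 ] turn 0.0124
-0.05 5 [0.454  0.2365 0.2502]
-0.04 8 [0.4512 0.2456 0.2569]
-0.03 37 [0.45  0.256 0.267]
0.03 5 [0.4475 0.3135 0.251 ]
0.04 7 [0.4474 0.3242 0.2498]
0.05 8 [0.4459 0.3371 0.25  ]
nose 37 [0.42512943 0.27988273 0.24744251] [0.41328292 0.27447089 0.23530419] [0.43767271 0.28576324 0.2606822 ]
wall y -1 -0.08 53 top 0.1585 bot 0.0993
wall y -1 -0.06 75 top 0.1564 bot 0.098
wall y -1 -0.04 67 top 0.1572 bot 0.0977
wall y -1 -0.02 66 top 0.1561 bot 0.0963
wall y -1 0.0 68 top 0.2203 bot 0.0974
wall y -1 0.02 61 top 0.1581 bot 0.0992
wall y -1 0.04 60 top 0.1564 bot 0.0978
wall y -1 0.06 62 top 0.1567 bot 0.0965
wall y -1 0.08 37 top 0.1577 bot 0.0985
wall y 1 -0.08 22 top 0.16 bot 0.0999
wall y 1 -0.06 13 top 0.158 bot 0.1482
wall y 1 -0.04 27 top 0.159 bot 0.1315
wall y 1 -0.02 48 top 0.1581 bot 0.1174
wall y 1 0.0 111 top 0.216 bot 0.1028
wall y 1 0.02 61 top 0.1587 bot 0.0986
wall y 1 0.04 53 top 0.1559 bot 0.0993
wall y 1 0.06 31 top 0.1593 bot 0.1339
wall y 1 0.08 16 top 0.1576 bot 0.1359
```

send_rows([
  [[0, 0, 0.002, 0, 0.2], [0, 0, 0.0015, 0, 0.2], [0, 0, 0.0015, 0, 0.2], [0, 0, 0.001, 0, 0.2], [0, 0, 0, 0, 0.2]],
])

```text
time: 32.4
position: [0.4509, 0.2853, 0.2793]
ee_rot: [0.107, -3.14, 0.0]
ft_force: [0.1, 0.5, -5.9]
gripper_width: 0.407
grasp_force: 98.7
```

send_rows([
  [[0, 0, 0.001, 0, 0.2], [0, 0, 0.001, 0, 0.2], [0, 0, 0.001, 0, 0.2], [0, 0, 0, 0, 0.2]],
])

```text
time: 32.9
position: [0.4511, 0.2854, 0.278]
ee_rot: [-0.107, 3.138, 0.001]
ft_force: [-4.0, -1.9, 9.7]
gripper_width: 0.405
grasp_force: 100.8
```

The bar is seated. I ease up slightly and release.

send_rows([
  [[0, 0, -0.001, 0, 0.2], [0, 0, 0, 0, 0.2]],
])

```text
time: 33.15
position: [0.4511, 0.2854, 0.2781]
ee_rot: [-0.107, 3.139, 0.001]
ft_force: [-2.0, -1.2, 6.7]
gripper_width: 0.403
grasp_force: 99.7
```

```bash
python3 - <<'E'
from h import *
a,d,P=cloud("side");s=arm.get_state()
print(s["time"],s["ft_force"],s["position"])
for X,r in((P,0),):
    sieveplane(P,None,s["position"][:2],3.5,.086)
E
```

```text
33.2 [-2.65824303 -1.49352105  6.53864686] [0.45106594 0.28535903 0.27811169]
wall y -1 -0.08 44 top 0.1501 bot 0.091
wall y -1 -0.06 78 top 0.1492 bot 0.0903
wall y -1 -0.04 68 top 0.1501 bot 0.0914
wall y -1 -0.02 63 top 0.1515 bot 0.0912
wall y -1 0.0 68 top 0.2139 bot 0.0906
wall y -1 0.02 64 top 0.1502 bot 0.0917
wall y -1 0.04 63 top 0.148 bot 0.0927
wall y -1 0.06 57 top 0.1497 bot 0.092
wall y -1 0.08 36 top 0.1509 bot 0.0932
wall y 1 -0.08 22 top 0.1508 bot 0.0906
wall y 1 -0.06 15 top 0.1532 bot 0.1393
wall y 1 -0.04 31 top 0.1511 bot 0.1219
wall y 1 -0.02 47 top 0.151 bot 0.1086
wall y 1 0.0 104 top 0.2089 bot 0.0953
wall y 1 0.02 63 top 0.1505 bot 0.0922
wall y 1 0.04 64 top 0.1507 bot 0.0916
wall y 1 0.06 26 top 0.1519 bot 0.1233
wall y 1 0.08 14 top 0.1505 bot 0.129
```

send_rows([
  [[0, 0, -0.0005, 0, 0.2], [0, 0, 0, 0, 0.45], [0, 0, 0, 0, 0.55], [0, 0, 0, 0, 0.8], [0, 0, 0, 0, 0.8], [0, 0, 0, 0, 0.8]],
])

```text
time: 33.95
position: [0.4509, 0.2853, 0.2779]
ee_rot: [0.107, -3.14, 0.0]
ft_force: [-0.0, -0.1, 0.3]
gripper_width: 0.804
grasp_force: 0.0
```

```bash
python3 - <<'E'
from h import *
a,d,P=cloud("side");s=arm.get_state()
print(s["time"],s["ft_force"],s["position"],s["gripper_width"])
sieveplane(P,None,s["position"][:2],3.5,.086);redtab(P,a,s["position"][:2],.2)
E
```

```text
34.0 [0.25527692 0.43786381 0.32737445] [0.4509285  0.2853021  0.27790571] 0.7995210736184843
wall y -1 -0.08 83 top 0.1583 bot 0.0971
wall y -1 -0.06 74 top 0.1549 bot 0.0944
wall y -1 -0.04 66 top 0.1531 bot 0.0939
wall y -1 -0.02 72 top 0.1504 bot 0.0888
wall y -1 0.0 70 top 0.2125 bot 0.089
wall y -1 0.02 59 top 0.1465 bot 0.0867
wall y -1 0.04 64 top 0.1425 bot 0.0823
wall y -1 0.06 59 top 0.1411 bot 0.0835
wall y 1 -0.08 10 top 0.1626 bot 0.1354
wall y 1 -0.06 19 top 0.1609 bot 0.1458
wall y 1 -0.04 33 top 0.1582 bot 0.1283
wall y 1 -0.02 47 top 0.1568 bot 0.1134
wall y 1 0.0 82 top 0.2092 bot 0.0932
wall y 1 0.02 62 top 0.1509 bot 0.0897
wall y 1 0.04 32 top 0.1485 bot 0.118
wall y 1 0.06 26 top 0.1465 bot 0.1265
tab 24 [0.4572 0.2844 0.2958] [0.445 0.269 0.252] [0.58  0.308 0.613]
```

send_rows([
  [[0, 0, 0, 0, 0.9], [0, 0, -0.01, 0, 0.9], [0, 0, -0.02, 0, 0.9], [0, 0, -0.03, 0, 0.9], [0, 0, -0.03, 0, 0.9], [0.04, 0, -0.02, 0, 0.9], [0.05, 0, 0, 0, 0.9], [0, -0.05, 0, 0, 0.9], [0, -0.05, 0, 0, 0.9], [0, -0.05, 0, 0, 0.9]],
])

```text
time: 35.25
position: [0.371, 0.1282, 0.3888]
ee_rot: [-0.108, 3.138, 0.0]
ft_force: [0.5, -0.4, -0.5]
gripper_width: 0.899
grasp_force: 0.0
```

send_rows([
  [[0, -0.05, 0, 0, 0.9], [0, -0.05, 0, 0, 0.9], [0, -0.05, 0, 0, 0.9], [0, 0, 0, 0, 0.9], [0, 0, 0, 0, 0.9], [0, 0, 0, 0, 0.9], [0, 0, 0, 0, 0.9], [0, 0, 0, 0, 0.9], [0, 0, 0, 0, 0.9], [0, 0, 0, 0, 0.9]],
])

```text
time: 36.5
position: [0.3816, -0.0201, 0.3879]
ee_rot: [0.107, -3.14, 0.0]
ft_force: [0.1, 0.4, 0.6]
gripper_width: 0.902
grasp_force: 0.0
```

```bash
python3 - <<'E'
from h import *
for r in range(2):
    a,d,P=cloud("side");b,d,Q=cloud("top")
    redtab(Q,b,[.451,.285],.2)
sieveplane(P,None,np.array([.451,.285]),3.5,.086)
i=b.astype(int);sel=(i[...,2]-i[...,0]>70)&(abs(Q[...,0]-.451)<.09)&(abs(Q[...,1]-.285)<.09)&(Q[...,2]>.07)&(Q[...,2]<.2)
n,l,st,ce=cv2.connectedComponentsWithStats(sel.astype(np.uint8))
for k in range(1,n):
    if st[k,4]>20: print("onion",st[k,4],Q[l==k].mean(0).round(3))
for n_,lo,hi,r in(("pepper",.02,.08,(250,275,340,357)),("cup",.02,.08,(226,248,304,328))):
    m=np.zeros((480,640),bool);m[r[0]:r[1],r[2]:r[3]]=1;m&=(P[...,2]>lo)&(P[...,2]<hi);print(n_,P[m].mean(0).round(3))
s=arm.get_state();print(s["time"],s["position"])
E
```

```text
tab 108 [0.4593 0.2798 0.2895] [0.45  0.264 0.268] [0.468 0.299 0.297]
tab 104 [0.4624 0.2799 0.2887] [0.453 0.265 0.27 ] [0.471 0.298 0.295]
wall y -1 -0.08 78 top 0.1607 bot 0.1016
wall y -1 -0.06 71 top 0.1586 bot 0.0978
wall y -1 -0.04 76 top 0.1544 bot 0.0932
wall y -1 -0.02 65 top 0.1521 bot 0.0912
wall y -1 0.0 83 top 0.2123 bot 0.086
wall y -1 0.02 70 top 0.1426 bot 0.0835
wall y -1 0.04 60 top 0.1394 bot 0.0801
wall y -1 0.06 29 top 0.1393 bot 0.0981
wall y 1 -0.08 6 top 0.1683 bot 0.1611
wall y 1 -0.06 23 top 0.164 bot 0.1431
wall y 1 -0.04 37 top 0.1585 bot 0.1278
wall y 1 -0.02 52 top 0.174 bot 0.1153
wall y 1 0.0 70 top 0.2096 bot 0.0944
wall y 1 0.02 56 top 0.1468 bot 0.0881
wall y 1 0.04 29 top 0.1462 bot 0.117
wall y 1 0.06 16 top 0.1426 bot 0.1242
onion 187 [0.483 0.246 0.128]
onion 30 [0.486 0.336 0.137]
pepper [ 0.655 -0.095  0.038]
cup [0.69  0.08  0.039]
36.7 [ 0.38157853 -0.02015014  0.38789888]
```

send_rows([
  [[0, 0, 0, 0, 0.9], [0, 0, 0, 0, 0.9], [0, 0, 0, 0, 0.9], [0, 0, 0, 0, 0.9], [0, 0, 0, 0, 0.9], [0, 0, 0, 0, 0.9], [0, 0, 0, 0, 0.9], [0, 0, 0, 0, 0.9], [0, 0, 0, 0, 0.9], [0, 0, 0, 0, 0.9]],
])

```text
time: 37.95
position: [0.3816, -0.0201, 0.3879]
ee_rot: [-0.107, 3.14, 0.0]
ft_force: [-0.5, -0.0, 0.1]
gripper_width: 0.895
grasp_force: 0.0
```

send_rows([
  [[0, 0, 0, 0, 0.9], [0, 0, 0, 0, 0.9], [0, 0, 0, 0, 0.9], [0, 0, 0, 0, 0.9], [0, 0, 0, 0, 0.9], [0, 0, 0, 0, 0.9], [0, 0, 0, 0, 0.9], [0, 0, 0, 0, 0.9], [0, 0, 0, 0, 0.9], [0, 0, 0, 0, 0.9]],
])

```text
time: 39.2
position: [0.3816, -0.0201, 0.3879]
ee_rot: [-0.107, 3.14, -0.0]
ft_force: [0.5, -0.2, -0.0]
gripper_width: 0.898
grasp_force: 0.0
```

```bash
python3 - <<'E'
from h import *
for r in range(3):
    b,d,Q=cloud("top"); redtab(Q,b,[.451,.285],.2)
print(arm.close_job())
E
```

```text
tab 106 [0.4612 0.2803 0.2893] [0.453 0.264 0.277] [0.471 0.299 0.295]
tab 100 [0.4601 0.2796 0.2901] [0.452 0.265 0.267] [0.468 0.298 0.298]
tab 105 [0.4597 0.2797 0.2897] [0.45  0.264 0.273] [0.468 0.298 0.295]
the job is handed in; nothing more can be done
None
```

Job handed in at about 39 s: all four small onions are in the tin and the sieve hangs freely on the hook with both big onions; the cup and pepper tin did not move, but the sieve pitched to about 23° during sifting, and I set it down once on the counter to level it before hanging.

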